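Clear and load a two-lane jar rack

TASK

The bottle with the blue cap is in the way at the front of the jar rack: first stand it upright on the cork mat. Then stand all the blue-lidded and white-lidded jars from the bench upright in the rack, each in the lane whose sign has the colour of its lid, in single file and pushed right back: the first jar of a row against the back stop, the others touching behind it without gaps. Do not disturb the black-lidded jar and the small empty cup; at the end the bottle must still stand on the mat.

Things in the scene. Friction and masses are not known exactly. Their poses are not given: they have to be found in the camera images.
- rack: low two-lane jar rack, fixed: grey slippery deck 3 mm thick, x -130..125, y -90..90 mm, with aluminium guide rails. Origin at worktop height; x along the lanes towards the back stop, z up. Lanes centred on y = +35 and -35 mm, 49 mm clear between 5 mm rails that rise 16 mm above the deck from x = -20 to 110; flared mouths x = -49..-20, 64 mm wide in front. Yaw and place vary.
- ledge (a point): centre of the rack's bare front ledge, on the deck's top (rack x = -85, y = 0, z = 3 mm; same axes). The ledge runs from rack x = -130 to -49 mm and has no rails: a jar can be set down here before it is pushed in. Jars slide on the deck with friction about 0.2 and stay upright if pushed low, near mid-height, just above the rails.
- stop (a point): middle of the foot of the back stop's front face (rack x = 110, y = 0, z = 3 mm; same axes). The stop is an aluminium bar 12 mm thick, 140 mm wide, rising 36 mm above the deck. A jar (radius 22 mm) against it has its centre at rack x = 88 mm, the next ones behind it at 44 and 0 mm.
- sign_blue: blue plastic sign, 12 x 60 x 14 mm (x, y, z), on top of the back stop at the end of the lane for blue-lidded jars; which lane that is changes from run to run. Origin at the centre of its underside, 39 mm above the worktop, on the lane's centre line, 6 mm behind the stop's face; axes as the rack's. Packed jars have their centres at x = -28, -72, -116 mm in this frame.
- sign_white: white plastic sign, 12 x 60 x 14 mm (x, y, z), on top of the back stop at the end of the lane for white-lidded jars; which lane that is changes from run to run. Origin at the centre of its underside, 39 mm above the worktop, on the lane's centre line, 6 mm behind the stop's face; axes as the rack's. Packed jars have their centres at x = -28, -72, -116 mm in this frame.
- mat: square cork mat 140 x 140 mm, 3 mm thick, fixed on the worktop; origin at the centre of its underside, z up
- bottle: round bottle with a blue screw cap that stands on the rack's front ledge at the start: body 62 mm diameter, 142 mm tall in all, 0.24 kg (varies); cap 42 mm diameter from 117 to 142 mm above its underside, to be gripped from above. Origin at the centre of its underside, z up along its axis.
- blue_0: upright round screw-lid glass sample jar with a blue lid, 40 mm tall, 60 g (varies): straight-sided body 44 mm diameter up to 24 mm, lid 41 mm diameter from 25 to 40 mm, pale inside; origin at the centre of its underside, z up along its axis. May be absent in a run.
- blue_1: upright round screw-lid glass sample jar with a blue lid, 40 mm tall, 60 g (varies): straight-sided body 44 mm diameter up to 24 mm, lid 41 mm diameter from 25 to 40 mm, pale inside; origin at the centre of its underside, z up along its axis. May be absent in a run.
- blue_2: upright round screw-lid glass sample jar with a blue lid, 40 mm tall, 60 g (varies): straight-sided body 44 mm diameter up to 24 mm, lid 41 mm diameter from 25 to 40 mm, pale inside; origin at the centre of its underside, z up along its axis. May be absent in a run.
- white_0: upright round screw-lid glass sample jar with a white lid, 40 mm tall, 60 g (varies): straight-sided body 44 mm diameter up to 24 mm, lid 41 mm diameter from 25 to 40 mm, pale inside; origin at the centre of its underside, z up along its axis. May be absent in a run.
- white_1: upright round screw-lid glass sample jar with a white lid, 40 mm tall, 60 g (varies): straight-sided body 44 mm diameter up to 24 mm, lid 41 mm diameter from 25 to 40 mm, pale inside; origin at the centre of its underside, z up along its axis. May be absent in a run.
- white_2: upright round screw-lid glass sample jar with a white lid, 40 mm tall, 60 g (varies): straight-sided body 44 mm diameter up to 24 mm, lid 41 mm diameter from 25 to 40 mm, pale inside; origin at the centre of its underside, z up along its axis. May be absent in a run.
- black_jar: jar of the same size with a black lid, standing on the worktop: not part of the job, leave it alone; origin at the centre of its underside
- cup: small empty clear cup 47 mm diameter, 36 mm tall, standing on the worktop: leave it alone; origin at the centre of its underside
Things that resemble listed ones, but are neither listed nor needed, are in the scene too. What is shaped like the white_1 but orange is not meant.

How it is judged (in metres and radians):
On the way, in this order (a step that is already met when the one before it is completed fails the run):
1. the blue-capped bottle stands upright on the cork mat (horizontal distance between bottle and mat below 0.038 m and angle between bottle's own z axis and vertical below 0.1 rad and height (world z) of bottle below 0.008 m and contact force between the fingers and bottle below 0.1 N), for 0.3 s.
2. all jars stand in closed rows in their lanes (y of blue_0 in the frame of sign_blue between -0.006 and 0.006 m and height (world z) of each of blue_0, blue_1, blue_2, white_0, white_1, white_2 below 0.008 m and angle between each of blue_0, blue_1, blue_2, white_0, white_1, white_2's own z axis and vertical below 0.1 rad and (x of blue_0 in the frame of sign_blue between -0.0325 and -0.022 m or x of blue_0 in the frame of sign_blue between -0.0805 and -0.064 m or x of blue_0 in the frame of sign_blue between -0.1285 and -0.104 m) and y of blue_1 in the frame of sign_blue between -0.006 and 0.006 m and (x of blue_1 in the frame of sign_blue between -0.0325 and -0.022 m or x of blue_1 in the frame of sign_blue between -0.0805 and -0.064 m or x of blue_1 in the frame of sign_blue between -0.1285 and -0.104 m) and y of blue_2 in the frame of sign_blue between -0.006 and 0.006 m and (x of blue_2 in the frame of sign_blue between -0.0325 and -0.022 m or x of blue_2 in the frame of sign_blue between -0.0805 and -0.064 m or x of blue_2 in the frame of sign_blue between -0.1285 and -0.104 m) and (x of blue_0 in the frame of sign_blue between -0.0325 and -0.022 m or x of blue_1 in the frame of sign_blue between -0.0325 and -0.022 m or x of blue_2 in the frame of sign_blue between -0.0325 and -0.022 m) and (x of blue_0 in the frame of sign_blue between -0.0805 and -0.064 m or x of blue_1 in the frame of sign_blue between -0.0805 and -0.064 m or x of blue_2 in the frame of sign_blue between -0.0805 and -0.064 m or x of each of blue_0, blue_1, blue_2 in the frame of sign_blue above -0.092 m) and y of white_0 in the frame of sign_white between -0.006 and 0.006 m and (x of white_0 in the frame of sign_white between -0.0325 and -0.022 m or x of white_0 in the frame of sign_white between -0.0805 and -0.064 m or x of white_0 in the frame of sign_white between -0.1285 and -0.104 m) and y of white_1 in the frame of sign_white between -0.006 and 0.006 m and (x of white_1 in the frame of sign_white between -0.0325 and -0.022 m or x of white_1 in the frame of sign_white between -0.0805 and -0.064 m or x of white_1 in the frame of sign_white between -0.1285 and -0.104 m) and y of white_2 in the frame of sign_white between -0.006 and 0.006 m and (x of white_2 in the frame of sign_white between -0.0325 and -0.022 m or x of white_2 in the frame of sign_white between -0.0805 and -0.064 m or x of white_2 in the frame of sign_white between -0.1285 and -0.104 m) and (x of white_0 in the frame of sign_white between -0.0325 and -0.022 m or x of white_1 in the frame of sign_white between -0.0325 and -0.022 m or x of white_2 in the frame of sign_white between -0.0325 and -0.022 m) and (x of white_0 in the frame of sign_white between -0.0805 and -0.064 m or x of white_1 in the frame of sign_white between -0.0805 and -0.064 m or x of white_2 in the frame of sign_white between -0.0805 and -0.064 m or x of each of white_0, white_1, white_2 in the frame of sign_white above -0.092 m)), for 0.2 s.
At the end, for the whole second after the job is handed in: Bottle upright on the mat, axis within 38 mm of its centre. Every jar present upright (0.1 rad) on the deck, within 6 mm of the centre line of its colour's lane; per row, first, second and third at most 4.5, 8.5 and 12.5 mm in front of their places in a closed row. All at rest (all of step 2 and horizontal distance between bottle and mat below 0.038 m and angle between bottle's own z axis and vertical below 0.1 rad and height (world z) of bottle below 0.008 m and linear speed of each of blue_0, blue_1, blue_2, white_0, white_1, white_2, bottle below 0.02 m/s); the robot touches nothing.
It fails at once if the black-lidded jar is moved more than 30 mm (distance of black_jar from where it was at the start of the episode above 0.03 m).
It fails at once if the small cup is moved more than 30 mm (distance of cup from where it was at the start of the episode above 0.03 m).
Of blue_0, blue_1, blue_2, white_0, white_1, white_2 only 4 to 6 are there at a start; the rules pass over those that are not, and their reading is None.
At some moment in a run one of blue_0, blue_1, blue_2, white_0, white_1, white_2 may be knocked a few centimetres aside while the robot is not near it.
It also fails if it takes over 210 s, if anything falls off the work surface, if the arm or the gripper's body presses on something with over 40 N, if the wrist force passes 120 N, or if a joint passes its speed limit or range.

ROBOT

A 6-joint arm with a two-finger parallel gripper is mounted at the origin on a cart in front of the work surface, level with it; the furniture and walls round the work are solid. World frame = base frame: x ahead of the robot, y to its left, z up, the work surface at z = 0. Lengths are in mm, angles in rad, forces in N, time in s.
With the tool pointing down it reaches from about 275 to 825 mm from the base axis. Payload 5.2 kg.
Tool frame: the origin (TCP) lies at the very end of the fingers, on their centre line; the grasp point (between the pads) lies 19 mm behind it; z points along the fingers, y is the direction in which the jaws open and shut (so a half turn about z gives the same grasp; the last joint's range is limited). The gripper opens to 93 mm and grips with 3 to 60 N. Pads are 15 mm wide; open, the fingers measure 128 mm over their backs; the gripper's body (75 mm by 188 mm) begins 65 mm behind the grasp point.
Start: joints at [-1.311, 0.259, 1.535, -0, 1.348, -0.203], TCP at [245.571, -492.138, 218.653] pointing down, gripper open.
Joint ranges: [-3.14, 3.14], [-0.91, 2.08], [0.19, 2.58], [-1.22, 4.36], [0.22, 2.71], [-3.12, 3.12]. Speed limits (rad/s): [2.57, 2.57, 3.14, 3.14, 3.14, 3.14].

INTERFACE

Orientations are given as [roll, pitch, yaw] about the fixed x, y, z axes, in that order (R = Rz(yaw) Ry(pitch) Rx(roll)).
In Python, from bench import robot gives the robot as it stands. The module is installed in compiled form; this text tells all that it offers. Calls block until the motion is done:
- robot.move_ptp(position, orientation): joint-space move of the TCP to a pose.
- robot.move_linear(position, ori=None, speed=150, f_stop=None): straight line of the TCP; ori=None keeps the orientation; speed is the mean speed in mm/s. With f_stop (N) it stops when the force on the tool has changed by that much, and returns True; else False.
- robot.move_j(angles): joint-space move.
- robot.move_gripper(opening): opening from 0.0 (shut) to 1.0 (fully open); the grip force is fixed at half the most; returns when the fingers have stopped.
- robot.sleep(seconds).
- robot.inverse_kinematics(position, orientation): joint angles nearest the present ones, or None.
- robot.get_image(name): name is "scene" or "top" or "wrist"; returns a dict with "img" (400x640x3 uint8, blue, green, red), "fovy" (degrees; the focal length in pixels is half the picture's height over the tangent of half this angle, whatever the lens; pixels are square), "cx", "cy" (the principal point, pixels), "eye" and "orientation" of the camera in the world. Camera axes: x right, y down, z forward; pixel columns grow to the right and rows downward; lengths in mm; the calibration is good to about 2 mm. A picture is of the moment at which its call begins. There is no depth.
A pose or a line that the arm cannot do raises robot.MotionError and nothing moves.
- robot.hand_in(): hands the job in, once; it reports no verdict.
Readings, each from a call of its own:
- robot.current_t(): time.
- robot.current_qpos(): joint angles.
- robot.current_joint_vel(): joint speeds.
- robot.current_joint_efforts(): joint torques, N m.
- robot.current_tcp_pos(): TCP position.
- robot.current_eef_rot(): TCP orientation.
- robot.current_contact_force(): force on the tool from outside, world axes, zero at the start.
- robot.current_ft_torque(): the same for the moment, N m.
- robot.current_gripper_width(): opening from 0.0 (shut) to 1.0 (fully open).
Only numpy, scipy, OpenCV 4.12 (cv2) and the standard library are available. Lean on these libraries where they do the work, as an engineer would, in place of code of your own. Each camera call takes 0.05 s, during which the arm holds its last target.

## Working session

There is one attempt and no reset: what is moved stays moved. The work goes in short steps, each a Python script; the robot and the scene stay as the last script left them, time stands still between calls to the robot, and variables do not carry over. Pictures are saved under pics/ and viewed, and the job is handed in when it is done.

```bash
ls; mkdir -p pics; python3 - <<'E'
from bench import robot
import cv2
for n in ["scene","top","wrist"]:
    d=robot.get_image(n); cv2.imwrite(f"pics/{n}0.png",d["img"])
    print(n,d["fovy"],d["cx"],d["cy"],d["eye"],d["orientation"],[k for k in d])
print(robot.current_t(), robot.current_eef_rot())
E
```

```text
pics
scene 51.58221674026299 323.367383590474 209.54206335158236 [ 106.23568045 -790.52553437  718.48076246] [-2.20635499 -0.00473068 -0.47728623] ['img', 'fovy', 'cx', 'cy', 'eye', 'orientation']
top 51.75644456696395 319.25234577039623 194.82170242123397 [ 449.57922944  -15.08849665 1188.82476476] [-3.10449775  0.01391279 -1.57640825] ['img', 'fovy', 'cx', 'cy', 'eye', 'orientation']
wrist 64.69580298947923 316.58955556527627 196.03995593039784 [ 319.44258872 -454.36850911  384.50442893] [ 2.84104820e+00  2.03070878e-03 -1.10823334e+00] ['img', 'fovy', 'cx', 'cy', 'eye', 'orientation']
0.15 [-3.14023020e+00 -2.89722545e-04  4.62799693e-01]
```

View pics/top0.png

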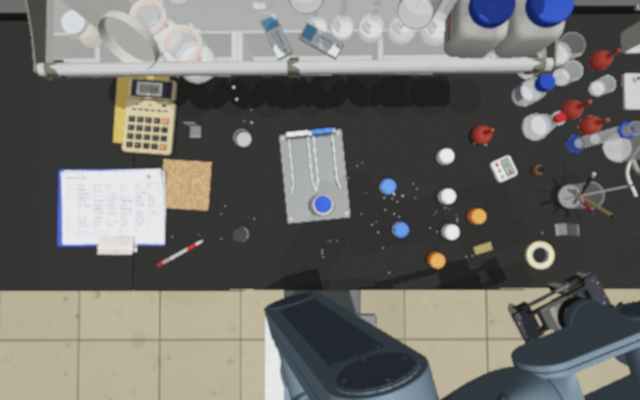

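View pics/scene0.png

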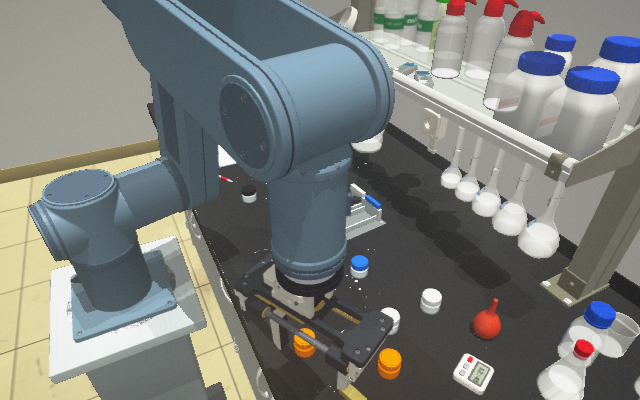

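View pics/wrist0.png

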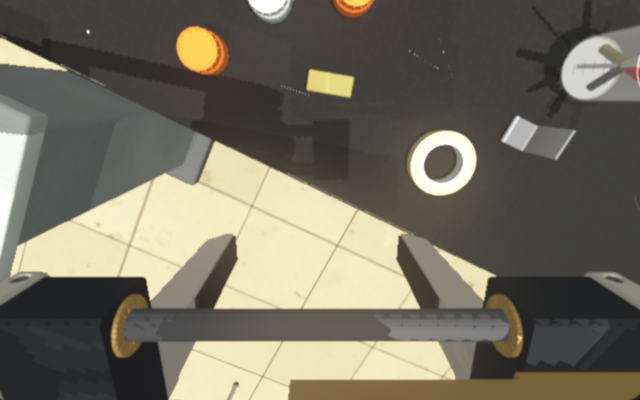

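```bash
cat > h.py <<'E'
import numpy as np, cv2
from scipy.spatial.transform import Rotation as Ro
from bench import robot
def ray(d,u,v):
    f=200/np.tan(np.radians(d["fovy"])/2)
    R=Ro.from_euler("xyz",d["orientation"]).as_matrix()
    r=R@np.array([(u-d["cx"])/f,(v-d["cy"])/f,1.0]); return np.array(d["eye"]),r/np.linalg.norm(r)
def toplane(d,u,v,z):
    e,r=ray(d,u,v); return e+r*(z-e[2])/r[2]
def proj(d,p):
    f=200/np.tan(np.radians(d["fovy"])/2)
    R=Ro.from_euler("xyz",d["orientation"]).as_matrix()
    c=R.T@(np.array(p)-d["eye"]); return np.array([d["cx"]+f*c[0]/c[2],d["cy"]+f*c[1]/c[2]])
def blobs(img,lo,hi,amin,amax=1e9):
    hsv=cv2.cvtColor(img,cv2.COLOR_BGR2HSV); m=cv2.inRange(hsv,np.array(lo),np.array(hi))
    n,l,s,c=cv2.connectedComponentsWithStats(m)
    return [(c[i].round(2).tolist(),s[i].tolist()) for i in range(1,n) if amin<=s[i][4]<=amax]
BLUE=((100,90,60),(130,255,255)); WHITE=((0,0,170),(180,60,255)); ORANGE=((5,150,120),(25,255,255))
E
python3 - <<'E'
from h import *
d=robot.get_image("top"); im=d["img"]
for nm,c,z in (("blue",BLUE,40),("white",WHITE,40),("orange",ORANGE,40)):
    for c,s in blobs(im,*c,40,700): 
        if c[1]>110 and c[1]<280: print(nm,c,s,toplane(d,*c,z).round(1))
a=cv2.resize(im[120:270,220:500],None,fx=2.8,fy=2.8,interpolation=cv2.INTER_CUBIC); cv2.imwrite("pics/c1.png",a)
b=cv2.resize(im[60:280,40:260],None,fx=2.7,fy=2.7,interpolation=cv2.INTER_CUBIC); cv2.imwrite("pics/c2.png",b)
E
```

```text
blue [624.04, 129.65] [618, 121, 16, 18, 116] [ 668.2 -846.6   40. ]
blue [321.74, 130.36] [311, 127, 22, 8, 144] [673.2  -7.3  40. ]
blue [572.83, 144.25] [566, 135, 17, 18, 172] [ 628.6 -704.5   40. ]
blue [62.7, 218.97] [56, 169, 40, 79, 442] [428.9 721.2  40. ]
blue [100.75, 168.35] [87, 168, 33, 2, 48] [570.7 615.6  40. ]
blue [388.24, 185.5] [380, 178, 17, 17, 224] [ 517.1 -191.6   40. ]
blue [322.57, 203.67] [315, 196, 16, 16, 202] [467.6  -8.4  40. ]
blue [401.23, 229.58] [394, 221, 16, 18, 231] [ 394.5 -226.1   40. ]
blue [150.75, 245.49] [138, 245, 27, 2, 53] [353.6 471.9  40. ]
white [536.46, 126.19] [524, 115, 27, 24, 514] [ 679.9 -605.5   40. ]
white [151.19, 124.18] [140, 121, 23, 8, 62] [694.7 474.   40. ]
white [298.43, 133.17] [286, 130, 26, 7, 127] [665.8  58.1  40. ]
white [243.39, 138.85] [237, 133, 14, 13, 149] [651. 213.  40.]
white [594.69, 138.48] [591, 135, 8, 8, 54] [ 644.2 -765.2   40. ]
white [616.69, 148.71] [604, 138, 26, 23, 464] [ 615.2 -824.7   40. ]
white [446.23, 155.51] [439, 149, 15, 15, 181] [ 599.8 -353.8   40. ]
white [503.39, 168.49] [491, 156, 26, 26, 391] [ 562.4 -511.3   40. ]
white [628.39, 172.85] [626, 161, 6, 24, 62] [ 547.9 -854.6   40. ]
white [447.85, 195.81] [441, 189, 15, 15, 183] [ 487.4 -356.4   40. ]
white [324.05, 204.93] [313, 193, 21, 23, 151] [464.  -12.6  40. ]
white [451.45, 231.7] [444, 225, 15, 15, 179] [ 387.9 -364.6   40. ]
white [540.09, 254.79] [527, 241, 28, 28, 408] [ 323.4 -606.5   40. ]
white [175.95, 254.75] [164, 248, 24, 15, 57] [327.6 401.   40. ]
orange [474.99, 215.75] [468, 208, 19, 16, 114] [ 431.7 -430.3   40. ]
orange [433.69, 259.86] [428, 252, 17, 17, 93] [ 310.6 -314.4   40. ]
```

View pics/c1.png

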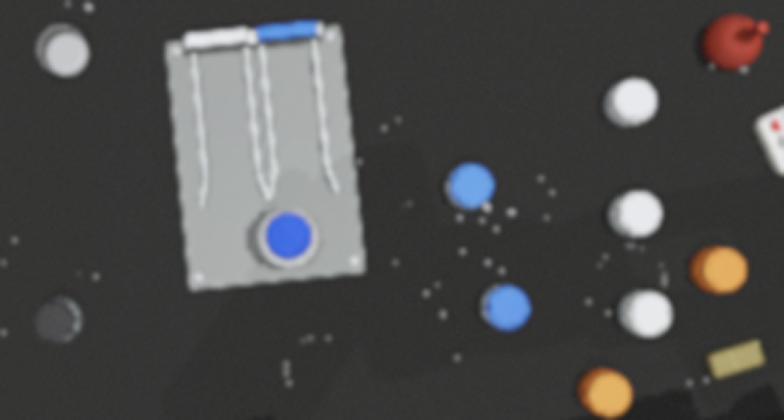

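View pics/c2.png

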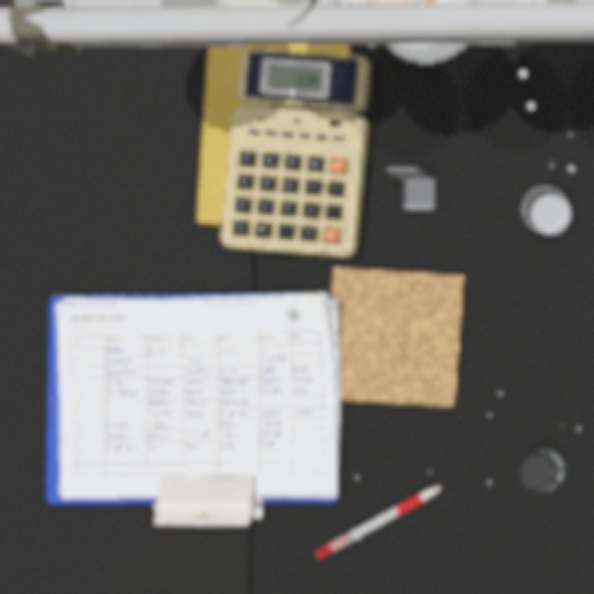

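```bash
python3 - <<'E'
from h import *
robot.move_ptp([480,-60,330],[np.pi,0,0]); print(robot.current_qpos(), robot.current_t())
d=robot.get_image("wrist"); cv2.imwrite("pics/w1.png",d["img"]); np.save("d1.npy",d,allow_pickle=True)
d=robot.get_image("scene"); cv2.imwrite("pics/s1.png",d["img"])
robot.move_ptp([480,170,330],[np.pi,0,0]); print(robot.current_qpos(), robot.current_t())
d=robot.get_image("wrist"); cv2.imwrite("pics/w2.png",d["img"]); np.save("d2.npy",d,allow_pickle=True)
E
```

```text
[-3.56527470e-01  8.39877968e-02  1.48083198e+00 -2.79184630e-04
  1.57718671e+00  1.21488275e+00] 2.0333
[ 1.19785434e-01  1.32209845e-01  1.42571686e+00 -8.69499200e-04
  1.58384330e+00  1.69086008e+00] 3.05
```

View pics/w1.png

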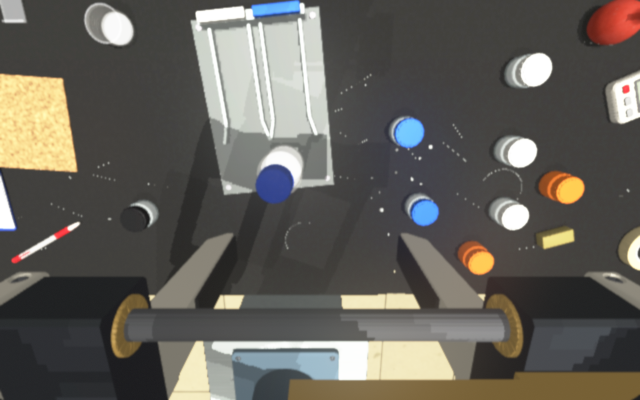

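View pics/w2.png

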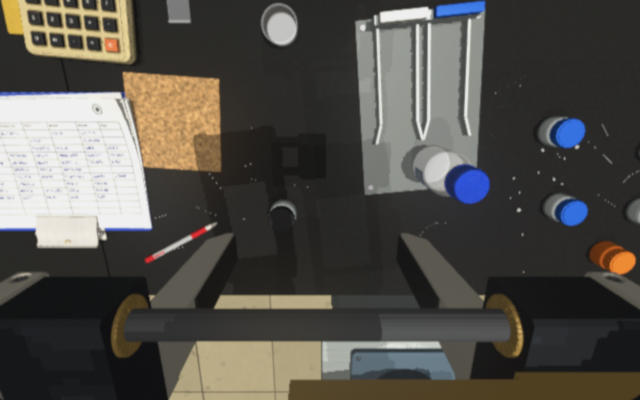

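View pics/s1.png

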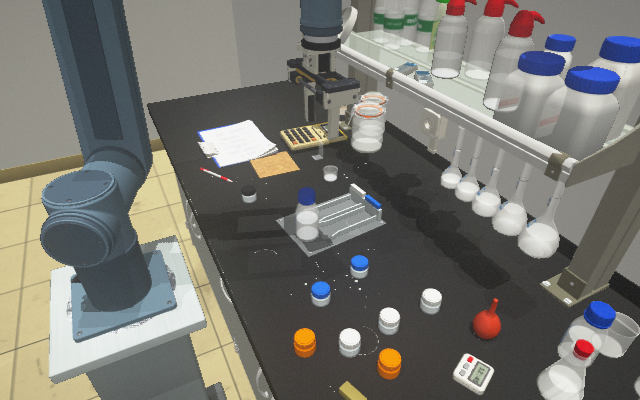

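```bash
python3 - <<'E'
from h import *
t=robot.get_image("top"); s=robot.get_image("scene")
def tri(a,ua,b,ub):
    e1,r1=ray(a,*ua); e2,r2=ray(b,*ub)
    A=np.array([r1,-r2]).T; k=np.linalg.lstsq(A,e2-e1,rcond=None)[0]
    p,q=e1+k[0]*r1,e2+k[1]*r2; return ((p+q)/2).round(1),np.linalg.norm(p-q).round(1)
print("clamp",tri(t,(541,70),s,(562,166)), tri(t,(293,70),s,(399,75)))
d1=np.load("d1.npy",allow_pickle=True).item(); d2=np.load("d2.npy",allow_pickle=True).item()
for n,d in (("1",d1),("2",d2)):
    for nm,c in (("blue",BLUE),("white",WHITE)):
        for c,b in blobs(d["img"],*c,200,2500):
            if c[1]<260: print(n,nm,c,b,toplane(d,*c,40).round(1),"z53",toplane(d,*c,53).round(1),"z142",toplane(d,*c,142).round(1)[:2])
c1=cv2.resize(d1["img"][0:205,180:345],None,fx=2.9,fy=2.9,interpolation=cv2.INTER_CUBIC);cv2.imwrite("pics/w1c.png",c1)
c1=cv2.resize(d2["img"][0:205,350:495],None,fx=2.9,fy=2.9,interpolation=cv2.INTER_CUBIC);cv2.imwrite("pics/w2c.png",c1)
# mat
hsv=cv2.cvtColor(d2["img"],cv2.COLOR_BGR2HSV); m=cv2.inRange(hsv,np.array((8,60,100)),np.array((25,200,255)))
m[:,:122]=0; m[190:]=0; m[:,240:]=0
m=cv2.morphologyEx(m,cv2.MORPH_CLOSE,np.ones((5,5)))
cs,_=cv2.findContours(m,0,1); c=max(cs,key=cv2.contourArea); r=cv2.minAreaRect(c); P=cv2.boxPoints(r)
W=np.array([toplane(d2,*p,3) for p in P]); print("mat",P.round(0).tolist(),W.round(1),W.mean(0),[np.linalg.norm(W[i]-W[i-1]).round(1) for i in range(4)])
E
```

```text
clamp (array([ 726.2, -446.8,  373.6]), np.float64(2.3)) (array([739.5,  41.9, 374.4]), np.float64(20.8))
1 blue [275.51, 8.26] [251, 0, 49, 18, 667] [671.9  -7.7  40. ] z53 [668.8  -9.2  53. ] z142 [647.5 -19.4]
1 blue [409.13, 132.49] [394, 117, 31, 32, 758] [ 515.4 -191.8   40. ] z53 [ 516.8 -188.1   53. ] z142 [ 526.  -162.4]
1 blue [274.18, 184.03] [256, 165, 38, 39, 1141] [439.6   3.4  40. ] z53 [443.2   1.6  53. ] z142 [467.1 -10.8]
1 blue [424.13, 212.27] [410, 199, 29, 28, 638] [ 394.5 -225.3   40. ] z53 [ 399.3 -220.6   53. ] z142 [ 432.1 -188.4]
1 white [12.01, 10.91] [0, 0, 25, 23, 468] [669.2 329.5  40. ] z53 [666.2 318.4  53. ] z142 [645.4 242.4]
1 white [113.66, 27.0] [85, 4, 48, 41, 949] [650.6 203.   40. ] z53 [648.1 195.5  53. ] z142 [630.9 144.2]
1 white [535.52, 69.33] [520, 53, 32, 34, 838] [ 599.  -354.7   40. ] z53 [ 598.  -346.3   53. ] z142 [ 590.9 -288.8]
1 white [625.98, 99.0] [611, 72, 29, 52, 1045] [ 560.8 -487.5   40. ] z53 [ 560.8 -475.3   53. ] z142 [ 561.2 -391.9]
1 white [519.29, 151.77] [500, 137, 37, 31, 795] [ 487.7 -354.    40. ] z53 [ 489.9 -345
[... 1280 characters left out ...]
67.48, 77.36] [464, 19, 8, 117, 422] [589.5 -35.2  40. ] z53 [588.8 -29.4  53. ] z142 [583.6  10.6]
2 white [422.86, 81.34] [416, 23, 16, 118, 852] [584.5  24.8  40. ] z53 [583.9  29.   53. ] z142 [579.7  57.2]
2 white [379.07, 85.74] [376, 29, 7, 115, 366] [578.9  84.1  40. ] z53 [578.4  86.5  53. ] z142 [575.3 103.3]
2 white [439.7, 167.8] [425, 152, 37, 36, 784] [464.6 -11.9  40. ] z53 [467.4  -6.7  53. ] z142 [486.6  28.7]
mat [[122.0, 72.0], [220.0, 72.0], [220.0, 171.0], [122.0, 171.0]] [[599.3 453.    3. ]
 [599.2 310.2   3. ]
 [451.7 323.6   3. ]
 [451.8 480.    3. ]] [525.51189883 391.70648174   3.        ] [np.float64(149.9), np.float64(142.8), np.float64(148.1), np.float64(156.4)]
```

View pics/w1c.png

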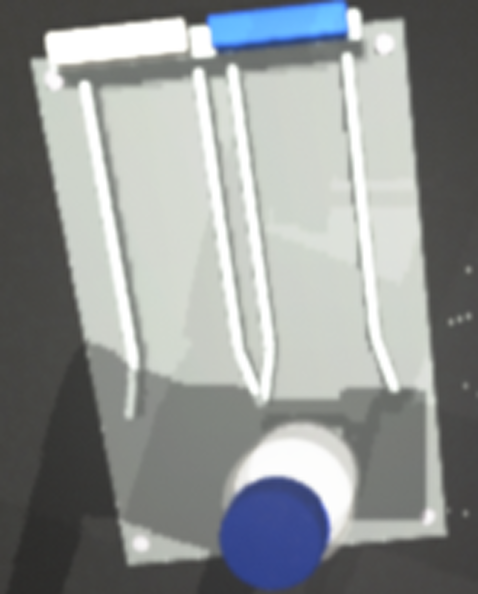

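View pics/w2c.png

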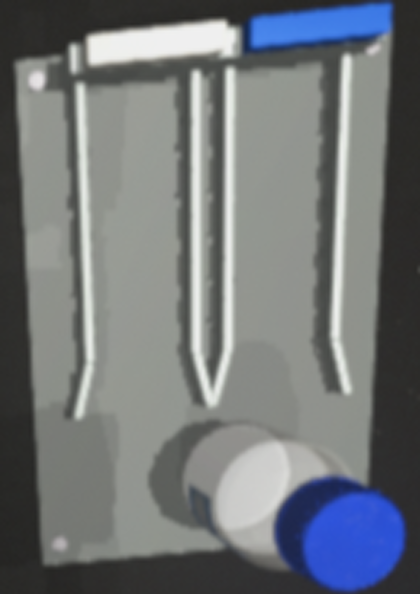

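```bash
python3 - <<'E'
from h import *
d1=np.load("d1.npy",allow_pickle=True).item(); d2=np.load("d2.npy",allow_pickle=True).item()
t=robot.get_image("top")
M=np.array([[-130,90],[-130,-90],[125,-90],[125,90]])
def fit(M,W):
    mc,wc=M.mean(0),W.mean(0); H=(M-mc).T@(W-wc); th=np.arctan2(H[0,1]-H[1,0],H[0,0]+H[1,1])
    R=np.array([[np.cos(th),-np.sin(th)],[np.sin(th),np.cos(th)]]); o=wc-R@mc
    return o.round(1),th.round(4),((M@R.T+o)-W).round(1).tolist()
p=[(224.1,194.8),(333.8,184.8),(319,6.9),(191.4,20.7)]
print("w1",fit(M,np.array([toplane(d1,*q,3)[:2] for q in p])))
p=[(365.2,194.8),(354.8,21.4)]
print("w2",fit(M[[0,3]],np.array([toplane(d2,*q,3)[:2] for q in p])))
# top crop pixels c1: 220+X/2.8,120+Y/2.8
p=[(189,291),(364,271),(340,25),(166,42)]; p=[(220+a/2.8,120+b/2.8) for a,b in p]
print("top",fit(M,np.array([toplane(t,*q,3)[:2] for q in p])))
# mat
q=np.array([[70,70],[70,-70],[-70,-70],[-70,70]])
hsv=cv2.cvtColor(t["img"],cv2.COLOR_BGR2HSV); m=cv2.inRange(hsv,np.array((8,60,100)),np.array((25,200,255)))
m[:156]=0;m[215:]=0;m[:,:155]=0;m[:,220:]=0
cs,_=cv2.findContours(cv2.morphologyEx(m,cv2.MORPH_CLOSE,np.ones((5,5))),0,1); r=cv2.minAreaRect(max(cs,key=cv2.contourArea)); P=cv2.boxPoints(r); print(P.tolist())
W=np.array([toplane(t,*a,3) for a in P]); print("mat top",W.mean(0).round(1),[np.linalg.norm(W[i]-W[i-1]).round(1) for i in range(4)])
p=[(124,72),(219.5,79),(220.5,171),(141,168)]; W=np.array([toplane(d2,*a,3)[:2] for a in p]); print("mat w2",fit(q,W))
print("bottle cap top view",toplane(t,322.57,203.67,142), "jar black", toplane(t,240,233,40))
cv2.imwrite("pics/bc.png",cv2.resize(d1["img"][110:200,220:440],None,fx=3.5,fy=3.5))
E
```

```text
w1 (array([549.4,  13.8]), np.float64(0.0936), [[0.1, 0.1], [0.1, -0.1], [-0.1, -0.6], [-0.1, 0.6]])
w2 (array([550.1,  13.7]), np.float64(0.1021), [[-0.2, -0.0], [0.2, 0.0]])
top (array([550.6,  14.8]), np.float64(0.0925), [[2.3, -0.5], [-0.6, -0.1], [-0.7, 0.8], [-1.1, -0.1]])Traceback (most recent call last):
  File "<stdin>", line 20, in <module>
ValueError: max() iterable argument is empty
```

```bash
python3 - <<'E'
from h import *
d1=np.load("d1.npy",allow_pickle=True).item(); d2=np.load("d2.npy",allow_pickle=True).item()
t=robot.get_image("top")
p=[(124,72),(219.5,79),(220.5,171),(141,168)]; W=np.array([toplane(d2,*a,3)[:2] for a in p]); print("mat w2",W.round(0).tolist(),W.mean(0))
p=[(40+a/2.7,60+b/2.7) for a,b in [(331,267),(464,274),(455,407),(342,403)]]
W=np.array([toplane(t,*a,3)[:2] for a in p]); print("mat top",W.round(0).tolist(),W.mean(0), (W[0]+W[2])/2)
print("bottle cap top view",toplane(t,322.57,203.67,142), "jar black", toplane(t,240,233,40))
cv2.imwrite("pics/bc.png",cv2.resize(d1["img"][110:200,220:440],None,fx=3.5,fy=3.5))
E
```

```text
mat w2 [[599.0, 450.0], [590.0, 312.0], [452.0, 323.0], [457.0, 449.0]] [524.32922045 383.40241689]
mat top [[601.0, 455.0], [592.0, 312.0], [450.0, 321.0], [455.0, 442.0]] [524.36249792 382.64418433] [525.27260296 388.18339261]
bottle cap top view [465.98315647  -9.03888473 142.        ] jar black [387.20296379 222.11317257  40.        ]
```

View pics/bc.png

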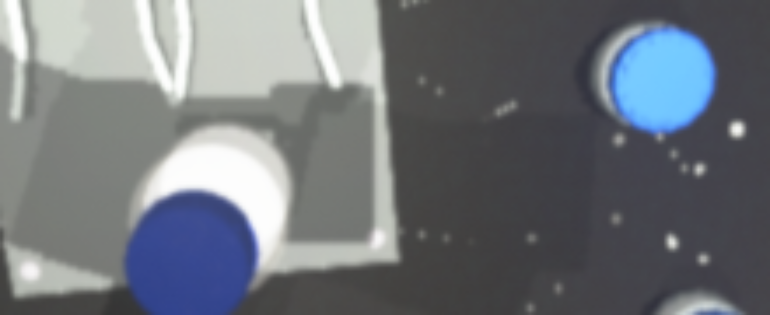

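```bash
cat >> h.py <<'E'
TH=0.0935; O=np.array([549.7,13.8])
def rk(x,y): 
    c,s=np.cos(TH),np.sin(TH); return O+np.array([c*x-s*y,s*x+c*y])
def P(xy,z): return [float(xy[0]),float(xy[1]),float(z)]
D=lambda yaw=TH:[np.pi,0,yaw]
def st(l=""): print(l,robot.current_tcp_pos().round(1) if hasattr(robot.current_tcp_pos(),'round') else robot.current_tcp_pos(),"w",round(float(robot.current_gripper_width()),3),"F",np.round(robot.current_contact_force(),1),"t",robot.current_t())
E
python3 - <<'E'
from h import *
b=(466.8,-8.5)
robot.move_ptp(P(b,200),D())
d=robot.get_image("wrist"); cv2.imwrite("pics/w3.png",d["img"])
print(robot.move_linear(P(b,122),speed=100,f_stop=8)); st("down")
robot.move_gripper(0.0); st("grip")
robot.move_linear(P(b,150),speed=60); st("up")
robot.move_linear(P(b,210),speed=120)
d=robot.get_image("wrist"); cv2.imwrite("pics/w4.png",d["img"]); st("up2")
E
```

```text
False
down [467.4  -8.5 122.5] w 1.003 F [ 0.5 -0.5 -0.5] t 5.1667
grip [466.8  -8.6 122. ] w 0.442 F [ 0.5 -0.9  0.2] t 6.0333
up [466.8  -8.5 150.2] w 0.441 F [ 0.3 -0.2 -3.2] t 6.65
up2 [466.   -8.3 209. ] w 0.444 F [-1.1  0.3 -3. ] t 7.35
```

View pics/w4.png

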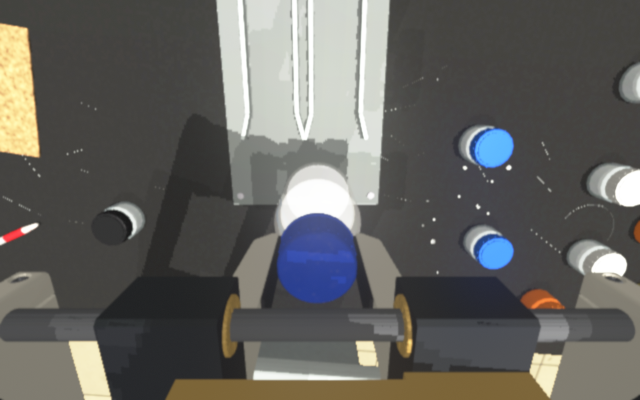

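```bash
python3 - <<'E'
from h import *
m=(526,384)
robot.move_linear(P((466.8,-8.5),215),speed=150)
robot.move_linear(P(m,215),speed=170); st()
robot.move_linear(P(m,135),speed=100)
print(robot.move_linear(P(m,118),speed=25,f_stop=3)); st("down")
robot.move_gripper(1.0); robot.sleep(0.2); st("open")
robot.move_linear(P(m,220),speed=120)
d=robot.get_image("wrist"); cv2.imwrite("pics/w5.png",d["img"])
robot.move_ptp([450,250,300],D(0)); robot.sleep(.1)
d=robot.get_image("wrist"); cv2.imwrite("pics/w6.png",d["img"]); st()
for c,s in blobs(d["img"],*BLUE,300,4000): print(c,s,toplane(d,*c,142).round(1))
d=robot.get_image("top"); cv2.imwrite("pics/t6.png",d["img"])
for c,s in blobs(d["img"],*BLUE,100,600): print(c,s,toplane(d,*c,142).round(1),toplane(d,*c,40).round(1))
E
```

```text
[526.1 383.4 215.1] w 0.448 F [-0.4 -0.7 -4. ] t 10.0833
True
down [526.1 383.5 121.8] w 0.445 F [-1.  -1.1  4.8] t 11.575
open [525.1 383.4 120.6] w 0.998 F [ 0.2  0.2 -0.1] t 12.7417
 [450.3 250.8 298.5] w 0.998 F [-0.1  0.3 -0.1] t 14.6417
[47.05, 68.28] [0, 67, 108, 5, 355] [559.5 507.9 142. ]
[186.65, 106.21] [162, 85, 51, 44, 1781] [524.9 379.3 142. ]
[269.77, 23.12] [263, 17, 15, 13, 123] [933.5 124.7 142. ] [980.7 138.3  40. ]
[308.69, 32.25] [302, 25, 14, 15, 130] [908.4  24.2 142. ] [953.1  28.   40. ]
[544.84, 82.27] [535, 73, 20, 19, 307] [ 771.9 -577.1  142. ] [ 803.3 -631.8   40. ]
[623.98, 129.67] [618, 121, 16, 18, 114] [ 648.7 -772.7  142. ] [ 668.1 -846.5   40. ]
[321.8, 130.35] [311, 127, 22, 8, 142] [653.4  -8.2 142. ] [673.2  -7.5  40. ]
[572.82, 144.27] [566, 135, 17, 18, 171] [ 612.6 -643.3  142. ] [ 628.5 -704.5   40. ]
[171.38, 181.08] [163, 174, 17, 16, 185] [526.  377.2 142. ] [533.4 415.4  40. ]
[388.25, 185.48] [380, 178, 17, 17, 221] [ 511.2 -176.   142. ] [ 517.2 -191.6   40. ]
[401.3, 229.5] [394, 221, 16, 18, 228] [ 399.6 -207.5  142. ] [ 394.7 -226.3   40. ]
```

View pics/w6.png

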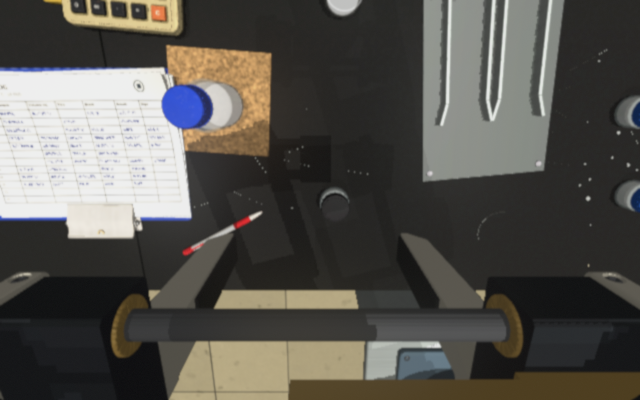

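View pics/t6.png

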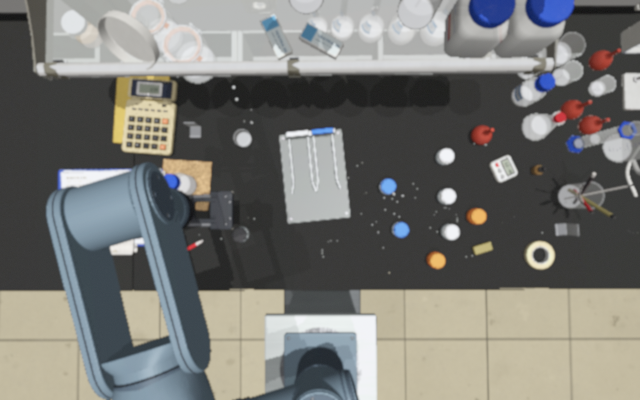

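```bash
cat >> h.py <<'E'
def find(col,xy,rad=45,cam="wrist",z=40):
    d=robot.get_image(cam); best=None
    for c,s in blobs(d["img"],*(BLUE if col=="blue" else WHITE),60 if cam=="top" else 300,6000):
        p=toplane(d,*c,z)[:2]; e=np.linalg.norm(p-xy)
        if e<rad and (best is None or e<best[0]): best=(e,p,c,s)
    return best,d
def pick(col,xy,yaw=0.0,tag=""):
    xy=np.array(xy,float)
    robot.move_gripper(1.0)
    robot.move_ptp(P(xy,130),D(yaw))
    b,d=find(col,xy); cv2.imwrite(f"pics/h_{tag}.png",d["img"]); print("prior",xy,"seen",b and b[1:])
    if b is None: raise SystemExit("not seen")
    if b[0]>8: raise SystemExit("shifted")
    q=(xy+b[1])/2
    robot.move_linear(P(q,130)) if b[0]>3 else None
    hit=robot.move_linear(P(q,6),speed=130,f_stop=6); st(f"down {hit}")
    robot.move_gripper(0.0); st("grip")
    robot.move_linear(P(q,100),speed=150); st("lift")
def place(ly,tag):
    q=rk(-85,ly)
    robot.move_ptp(P(q,100),D())
    robot.move_linear(P(q,22),speed=130)
    hit=robot.move_linear(P(q,6.5),speed=30,f_stop=2.5); st(f"set {hit}")
    robot.move_gripper(1.0)
    robot.move_linear(P(rk(-133,ly),23),speed=120)
    robot.move_gripper(0.17); st("behind")
def push(ly,tgt,tag):
    hit=robot.move_linear(P(rk(tgt-28-14,ly),23),speed=90,f_stop=8); st(f"push {hit}")
    hit=robot.move_linear(P(rk(tgt-28+5,ly),23),speed=25,f_stop=5)
    c,s=np.cos(TH),np.sin(TH); v=np.array(robot.current_tcp_pos())[:2]-O
    st(f"end {hit} rackx {c*v[0]+s*v[1]:.1f} y {-s*v[0]+c*v[1]:.1f}")
    robot.move_linear(P(rk(tgt-28-30,ly),23),speed=120)
    robot.move_linear(P(rk(tgt-28-40,ly),130),speed=170)
    d=robot.get_image("wrist"); cv2.imwrite(f"pics/p_{tag}.png",d["img"])
E
python3 - <<'E'
from h import *
pick("blue",(516,-191),tag="b1"); place(-35,"b1")
d=robot.get_image("wrist"); cv2.imwrite("pics/pl_b1.png",d["img"])
E
```

```text
prior [ 516. -191.] seen (array([ 516.18099137, -191.91958449]), [319.36, 199.64], [295, 175, 51, 49, 1889])
down False [ 516.7 -191.7    6.7] w 0.997 F [-0.5  0.8  0.8] t 17.8
grip [ 516.1 -191.5    6. ] w 0.465 F [0.4 1.  0.2] t 18.6333
lift [ 515.5 -191.1   99.3] w 0.465 F [-0.1  0.1 -0.1] t 19.4083
set True [468.5 -29.1   8.5] w 0.468 F [ 0.  -0.9  0.7] t 21.3417
behind [420.5 -33.5  23. ] w 0.173 F [-0.5 -0.1  0.6] t 24.1333
```

View pics/pl_b1.png

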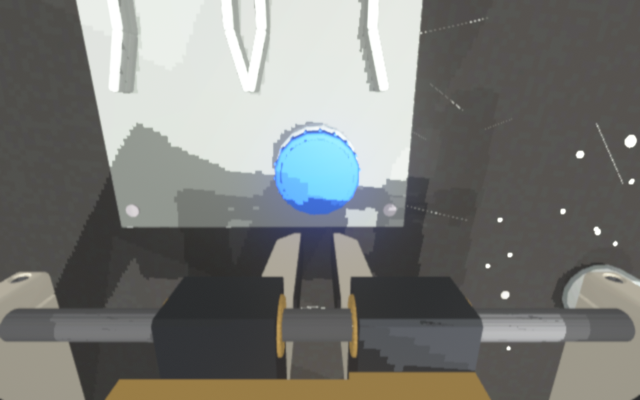

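View pics/h_b1.png

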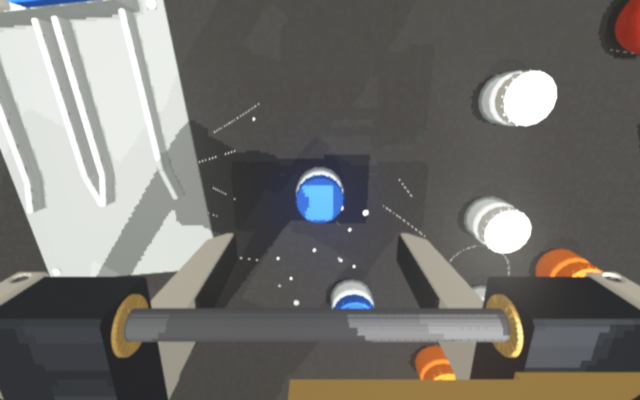

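Jar stands on the ledge at (318,172), on the blue lane's axis, fingers behind it. Push.

```bash
python3 - <<'E'
from h import *
push(-35,88,"b1")
E
```

```text
push False [598.5 -16.8  23.1] w 0.173 F [ 0.8  0.4 -0.2] t 26.325
end True rackx 60.6 y -34.9 [613.3 -15.2  22.3] w 0.17 F [-0.8 -0.  -0.5] t 26.9417
```

View pics/p_b1.png

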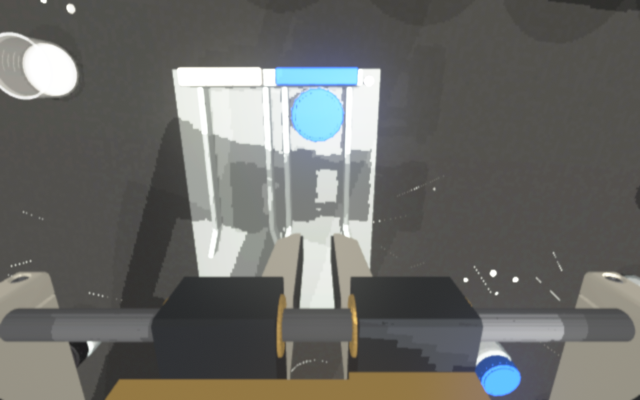

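```bash
python3 - <<'E'
from h import *
pick("blue",(395,-225.5),tag="b2"); place(-35,"b2"); 
b,d=find("blue",rk(-85,-35)); cv2.imwrite("pics/pl_b2.png",d["img"]); print("ledge",b and b[1:3], rk(-85,-35)); st()
if b and b[0]<15: push(-35,44,"b2")
E
```

```text
prior [ 395.  -225.5] seen (array([ 394.78956601, -226.38703141]), [318.58, 200.39], [293, 176, 52, 49, 1885])
down False [ 395.4 -226.2    6.5] w 0.999 F [ 0.6 -0.3 -0.2] t 31.6667
grip [ 394.9 -226.     6. ] w 0.466 F [ 0.  -0.5  0.7] t 32.5
lift [ 394.4 -225.5   99.4] w 0.468 F [-0.6  0.  -0.9] t 33.275
set True [468.4 -29.    8.4] w 0.467 F [0.4 0.3 1.1] t 35.3417
behind [420.6 -33.5  23. ] w 0.168 F [ 0.1 -0.7 -0.5] t 38.1333
ledge (array([461.2878384 , -24.45987592]), [307.45, 186.06]) [468.33900894 -28.98304727]
 [420.5 -33.5  23. ] w 0.171 F [ 0.3 -0.4 -0.5] t 38.1833
push False [554.5 -20.9  23. ] w 0.167 F [-0.4  0.9  0. ] t 39.8333
end True rackx 16.7 y -34.8 [569.5 -19.3  22.3] w 0.168 F [ 0.3 -0.5  0.3] t 40.4583
```

```bash
sleep 1
```

```text
(no output)
```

View pics/p_b2.png

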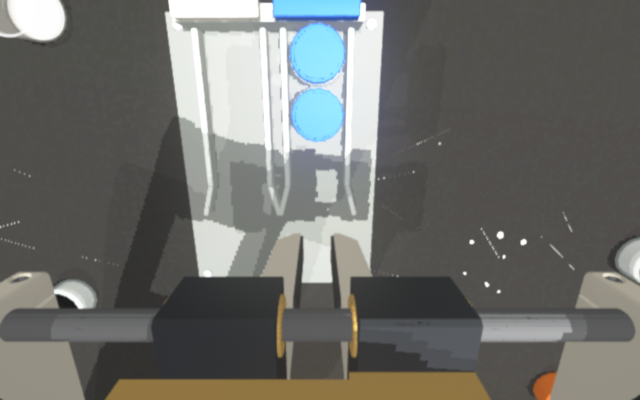

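Both blue jars are packed, (318,53) and (317,114), touching. Now the white ones.

```bash
python3 - <<'E'
from h import *
d=robot.get_image("top"); cv2.imwrite("pics/t7.png",d["img"])
for c,s in blobs(d["img"],*WHITE,120,260): print(c,s,toplane(d,*c,40).round(1)[:2])
pick("white",(387.5,-365),tag="w1"); place(35,"w1")
b,d=find("white",rk(-85,35)); cv2.imwrite("pics/pl_w1.png",d["img"]); print("ledge",b and b[1:3]); st()
push(35,88,"w1")
E
```

```text
[470.82, 27.81] [464, 20, 17, 15, 148] [ 960.4 -428.9]
[528.41, 28.15] [520, 20, 20, 15, 177] [ 957.5 -590. ]
[562.06, 53.83] [556, 43, 15, 21, 224] [ 883.4 -681.8]
[561.27, 76.43] [553, 69, 17, 16, 200] [ 819.4 -677.8]
[597.53, 87.52] [591, 81, 15, 14, 163] [ 787.1 -777.3]
[243.41, 138.89] [237, 133, 14, 13, 148] [650.9 212.9]
[446.22, 155.56] [439, 149, 15, 15, 179] [ 599.6 -353.8]
[183.33, 183.4] [174, 173, 17, 21, 227] [526.7 381.7]
[447.88, 195.83] [441, 189, 15, 15, 182] [ 487.3 -356.5]
[334.33, 210.8] [326, 203, 17, 15, 185] [447.5 -41.1]
[451.38, 231.73] [444, 225, 15, 15, 181] [ 387.9 -364.4]
[245.06, 298.43] [241, 290, 12, 22, 159] [206.4 207.8]
prior [ 387.5 -365. ] seen (array([ 389.44906254, -366.28595681]), [319.92, 197.82], [297, 171, 47, 52, 1822])
down False [ 388.9 -366.1    6.7] w 1.0 F [-0.  -0.4  0.3] t 45.5583
grip [ 388.5 -365.7    6. ] w 0.467 F [-0.6  0.  -0.3] t 46.3917
lift [ 388.1 -365.1   99.3] w 0.467 F [ 0.3  0.3 -1.3] t 47.1667
set True [461.9  40.7   8.4] w 0.463 F [ 1.  -1.1  1.3] t 49.9083
behind [414.   36.2  23. ] w 0.171 F [-0.2 -0.5 -0.1] t 52.7
ledge (array([424.79105532,  23.09061101]), [344.94, 245.09])
 [414.   36.2  23. ] w 0.171 F [0.2 0.5 0.4] t 52.75
push False [592.   52.9  23.1] w 0.169 F [ 0.1 -0.1  0.3] t 54.8917
end True rackx 60.4 y 35.1 [606.6  54.4  22.3] w 0.172 F [-1.  -0.1  0.6] t 55.5083
```

View pics/p_w1.png

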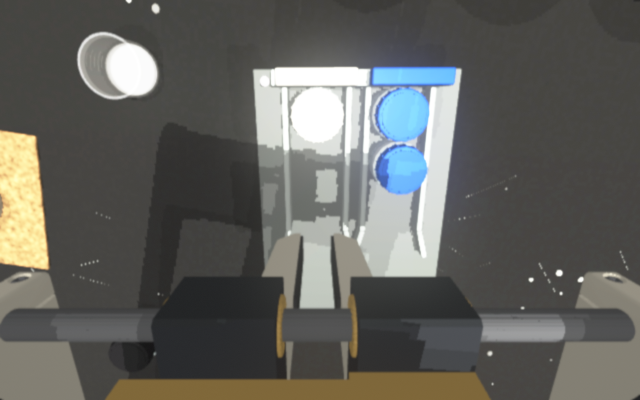

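White jar at (317,115) stands against the stop in the white lane, stopped at rack x 60.4 as expected. Next two.

```bash
python3 - <<'E'
from h import *
pick("white",(487.5,-355.5),tag="w2"); place(35,"w2"); push(35,44,"w2")
d=robot.get_image("top"); cv2.imwrite("pics/t8.png",d["img"])
for c,s in blobs(d["img"],*WHITE,120,260): 
    if c[1]>140: print(c,s,toplane(d,*c,40).round(1)[:2])
E
```

```text
prior [ 487.5 -355.5] seen (array([ 490.37373769, -357.76975375]), [321.44, 196.78], [298, 170, 48, 54, 2064])
down False [ 489.5 -357.2    6.8] w 1.004 F [0.4 0.2 0. ] t 60.95
grip [ 489.  -356.7    6. ] w 0.466 F [-0.2 -1.   0. ] t 61.7833
lift [ 488.4 -356.1   99.2] w 0.465 F [ 0.  -0.3 -0.9] t 62.5583
set True [461.9  40.7   8.4] w 0.464 F [ 0.2 -0.1  0.8] t 65.25
behind [414.   36.2  23. ] w 0.167 F [ 0.1 -0.1  0.1] t 68.0417
push False [548.   48.8  23. ] w 0.168 F [-0.5  0.3 -0.1] t 69.6917
end True rackx 16.4 y 35.1 [562.8  50.3  22.3] w 0.168 F [-0.9 -0.2  0.6] t 70.3083
[446.22, 155.56] [439, 149, 15, 15, 179] [ 599.6 -353.8]
[183.37, 183.44] [175, 173, 16, 21, 226] [526.6 381.6]
```

View pics/p_w2.png

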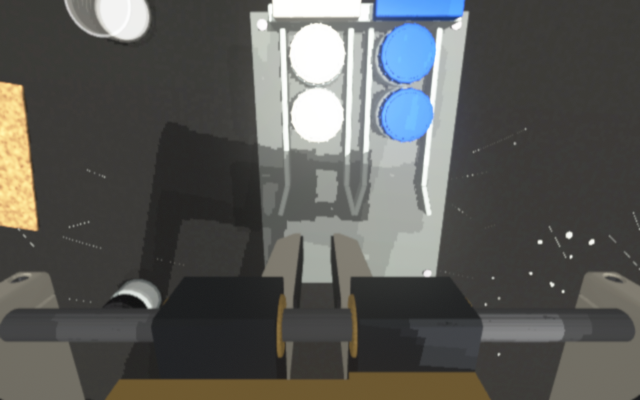

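```bash
python3 - <<'E'
from h import *
pick("white",(599.5,-354.2),tag="w3"); place(35,"w3"); push(35,0,"w3")
robot.move_ptp([420,30,300],D(0)); robot.sleep(.2)
d=robot.get_image("wrist"); cv2.imwrite("pics/f.png",d["img"])
robot.move_ptp([380,-300,300],D(0)); robot.sleep(.1); st()
for n in("top","scene"): 
    d=robot.get_image(n); cv2.imwrite(f"pics/f_{n}.png",d["img"] if n=="scene" else cv2.resize(d["img"][110:270,130:480],None,fx=2.2,fy=2.2,interpolation=cv2.INTER_CUBIC))
E
```

```text
prior [ 599.5 -354.2] seen (array([ 602.79457218, -355.12931322]), [320.46, 196.09], [297, 170, 48, 53, 2037])
down False [ 601.8 -355.2    7. ] w 1.0 F [-0.8 -0.2  0.1] t 75.7833
grip [ 601.1 -354.7    6. ] w 0.471 F [0.2 0.5 0. ] t 76.6167
lift [ 600.6 -354.2   99.1] w 0.468 F [-0.1  0.3 -0.5] t 77.3917
set True [461.7  40.7   8.3] w 0.463 F [ 0.2 -1.  -0.3] t 80.1583
behind [414.   36.2  23. ] w 0.169 F [-0.  -0.3  0.6] t 82.95
push False [504.   44.8  22.9] w 0.171 F [0.4 0.7 1. ] t 84.1083
end True rackx -27.5 y 35.2 [519.   46.2  22.4] w 0.173 F [-0.6 -0.9  0.9] t 84.7333
 [ 380.6 -298.8  300.2] w 0.172 F [0.1 0.3 0.4] t 88.325
```

View pics/f.png

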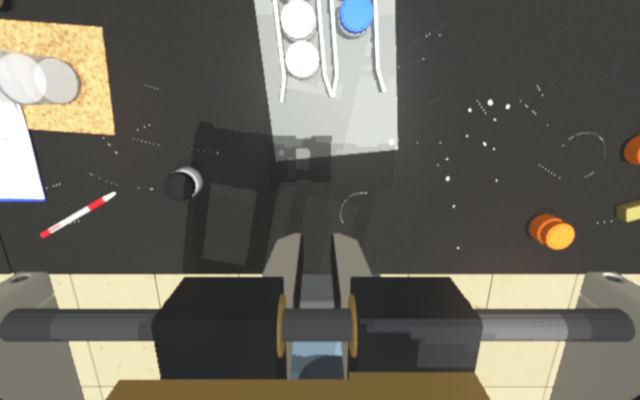

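View pics/f_top.png

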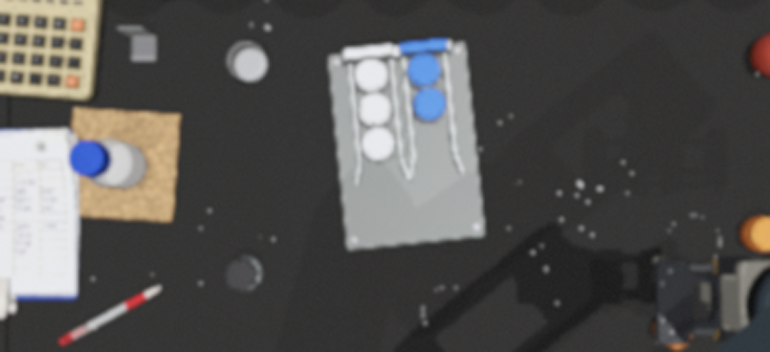

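View pics/f_scene.png

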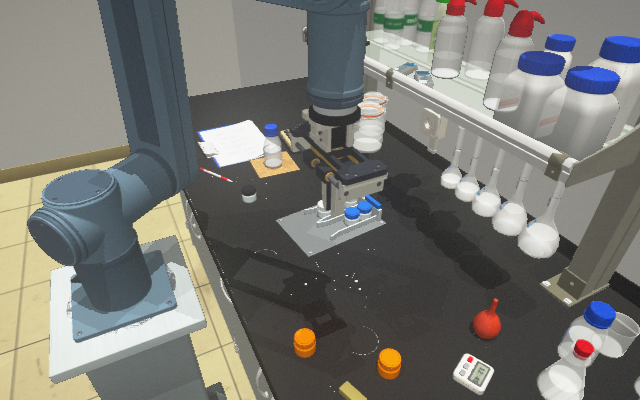

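```bash
python3 - <<'E'
from h import *
c,s=np.cos(TH),np.sin(TH)
d=robot.get_image("top")
g=cv2.GaussianBlur(d["img"],(3,3),0); hsv=cv2.cvtColor(g,cv2.COLOR_BGR2HSV)
for nm,lo,hi in (("blue",(98,110,60),(130,255,255)),("white",(0,0,205),(180,40,255))):
    m=cv2.inRange(hsv,np.array(lo),np.array(hi)); m=cv2.erode(m,cv2.getStructuringElement(2,(5,5)))
    n,l,st_,ce=cv2.connectedComponentsWithStats(m)
    for i in range(1,n):
        if 275<ce[i][0]<350 and 120<ce[i][1]<220:
            v=toplane(d,*ce[i],43)[:2]-O; print(nm,ce[i].round(1),st_[i][4],"rack",round(c*v[0]+s*v[1],1),round(-s*v[0]+c*v[1],1))
b,_=find("blue",(526,384),cam="top",z=142); print("bottle",b)
robot.hand_in()
E
```

```text
blue [321.8 136.8] 150 rack 102.4 -30.9
blue [324.6 156.8] 72 rack 45.7 -33.1
white [298.4 143.6] 73 rack 90.1 36.2
white [300. 159.] 71 rack 46.5 35.9
white [301.4 174.6] 73 rack 2.7 36.2
bottle (np.float64(3.6985696315618255), array([524.70798547, 380.53443861]), [170.08, 181.59], [162, 174, 18, 16, 227])
the job is handed in; nothing more can be done
```

I handed the job in at about 88 s of the 210 s. No check found anything wrong, though `hand_in` itself gives no verdict.

- **Bottle:** I gripped it by the cap and stood it upright on the cork mat. In the last top view its cap was about 7 mm from my estimate of the mat centre; the limit is 38 mm.
- **Jars:** There were five, two blue and three white. I set each on the front ledge and pushed it in low, just above the rails, until it met the stop or the jar ahead. The pushes ended at rack x = 60.6 and 16.7 mm (blue) and 60.4, 16.4 and −27.5 mm (white). The expected values for closed rows were 60, 16 and −28 mm, so each was within 1 mm.
- **Last top view:** The white lids read x = 90.1, 46.5 and 2.7 mm at y ≈ +36 mm, and the second blue lid read 45.7 mm at y = −33.1 mm. These are within about 3 mm of their places, and all the jars looked upright.
- **Reading that disagreed:** The first blue jar's colour patch merged with the blue sign behind it and read x = 102.4, y = −30.9 mm, so I did not use it. Its place rests on the push contact at 60.6 mm and the close wrist pictures.
- **Left alone:** The black-lidded jar, the cup and the orange jars were not approached. I saw no jar knocked aside.

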